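Put the cocktail shaker away with its jigger inside

ROBOT

A 6-joint arm with a two-finger parallel gripper is mounted at the origin on the work surface. World frame = base frame: x ahead of the robot, y to its left, z up, the work surface at z = 0. Lengths are in m, angles in degrees, forces in N, time in s.
With the tool pointing down it reaches from about 0.35 to 0.875 m from the base axis. Payload 4.2 kg.
Tool frame: the origin (TCP) lies at the centre of the arm's flange, where the gripper is bolted on; the fingertips stand 182 mm ahead of it and the grasp point (between the pads) lies 164 mm ahead of it (r.nose_length is the distance from the TCP to the fingertips, in m); z points along the fingers, y is the line along which they close (so a half turn about z gives the same grasp; the last joint's range is limited). The gripper opens to 87 mm and grips with 3 to 60 N. Pads are 19 mm wide; open, the fingers measure 117 mm over their backs; the gripper's body (75 mm by 190 mm) begins 51 mm behind the grasp point.
Start: joints at [91.765, 22.042, 0.453, 0, -68.411, -14.817], TCP at [0.141, 0.609, 0.405] pointing down, gripper open.
Joint ranges: [-179.83, 179.83], [-69.29, 118.12], [-61.27, 80.66], [-181.25, 117.63], [-171.15, -9.14], [-177.46, 177.46]. Speed limits (degrees/s): [159.86, 159.86, 180, 180, 180, 180].

INTERFACE

Orientations are given as a 3x3 rotation matrix whose columns are the frame's x, y, z axes.
In Python, from station import r, vision gives the robot as it stands. The module is installed in compiled form; this text tells all that it offers.
- The arm moves only by the shell command python3 -m creep 'ROWS'. ROWS is JSON, a list of rows, each a list of 7 numbers: the opening, from -1 (shut) to 1 (fully open), then the shift along the tool's x, y, z in mm, then the turn, a rotation vector about the tool's x, y, z in degrees. A call has 1 to 8 rows; each row is the pose to reach, as a shift and turn from the pose commanded when the call began, along the tool's axes at that moment; what a row does not reach only later rows make up. A row lasts 1/12 s, in which the tool goes at most 41.7 mm and 7.16 degrees, less where a joint would pass 70% of its speed; a pose out of reach is approached as far as the arm can. A call with a gripper value outside its range is refused whole. The fingers move at their own pace and stop on an object; the grip force is fixed at half the most. Time passes only in rows, so rows that repeat a pose let the fingers close. It gives the time, the measured TCP pose, the force, the opening and the grip force at its end, in the units of the state.
- r.sense(): the state, without advancing time (a new reading comes with each control period).
- vision.capture(name): name is "side" or "top"; returns (picture, depth): 384x512x3 uint8, red, green, blue; 384x512 float32, m along the optical axis (not along the pixel's ray), 0 where there is no reading.
- vision.camera_model(name): a dict with "vertical_fov" (degrees; the focal length in pixels is half the picture's height over the tangent of half this angle, whatever the lens; pixels are square), "cx", "cy" (the principal point, pixels), "extrinsics" (4x4, takes a point from camera to world coordinates). Camera axes: x right, y down, z forward; pixel columns grow to the right and rows downward; lengths in m; the calibration is good to about 2 mm. A picture is of the moment at which its call begins. camera_model takes no time and is no camera call.
- r.finish_job(): hands the job in; it is judged then, once.
Trained networks look in the newest picture that a camera, given by its name, has taken for a name from the list of things; names that differ only in an ending like _2 or _b are one class to them, and where a whole thing is asked for, a point or a joint stands for the part that bears it (a point fixed in the world has none). Each returns a list of dicts, best first, with "conf" (0 to 1); they miss things now and then, are a little off and sometimes report something else, mostly with a low value. They report only what shows in the picture. A call takes as long as a camera call. They do not tell look-alikes from the thing itself.
- vision.find_in(camera, thing): "uv" ([column, row] in pixels, amid what is visible of it).
- vision.cut_out(camera, thing): "region" (384x512 bool, what is visible of it) and "uv" ([column, row] in pixels, amid what is visible of it).
The state is a dict: "time_s": time; "joints": joint angles; "joint_velocities": joint speeds; "effort": joint torques, N m; "tcp_pos": TCP position; "ee_rot": TCP orientation; "wrist_force": force on the tool from outside, world axes, zero at the start; "moment": the same for the moment, N m; "gripper_width": opening from 0.0 (shut) to 1.0 (fully open); "gripper_force": force on a finger pad.
Only numpy, scipy, OpenCV 4.12 (cv2) and the standard library are available. Lean on these libraries where they do the work, as an engineer would, in place of code of your own. Each camera call takes 0.05 s, during which the arm holds its last target. There are 200 camera calls.

TASK

Put the shaker together for storing in the terracotta dish, in this order: stand the open tin upright in the dish, lower the slim jigger upright into the tin (do not let it drop), fit the strainer top fully home on the tin over the jigger, and last put the little cap over the strainer's neck. Let go of each part before fetching the next, and leave the dish, the two tasting glasses and the globe decanter where they stand.

Things in the scene. Friction and masses are not known exactly. Their poses are not given: they have to be found in the camera images.
- tin: The shaker's open steel tin, standing mouth up, 95 mm high. Outside diameter 49 mm at the foot, 62 mm from a height of 55 mm straight up to the rim (grip it there from outside). Wall 2.5 mm; mouth 57 mm wide; inner floor 5 mm above the origin, 44 mm wide. Origin: centre of the underside; z up the axis. ~0.16 kg.
- jigger: The slim steel double-ended jigger (hourglass), standing, 110 mm high. Diameter 37 mm at the upper rim, 13 mm at the waist (48 mm up), 38 mm at the foot. Standing in the tin it rises 20 mm above the tin's rim: gripped by its top 14 mm it can be lowered to the tin's floor with the fingertips above the rim. Origin: centre of the underside; z up the axis. ~0.09 kg.
- strainer: The shaker's steel strainer top, 68 mm high, standing. Collar 51 mm wide, 10 mm high, plugs into the tin; shoulder above it, 62 mm wide, sits on the tin's rim; hollow dome narrows to a 40 mm ledge 50 mm up; pierced neck above, 29 mm wide, 18 mm high (grip here). Home: its origin 85 mm above the tin's, clear of the jigger. Origin: centre of the collar's underside; z up. ~0.09 kg.
- cap: The shaker's small steel cap, standing open end down, closed on top. Diameter 39 mm, 32 mm high, bore 34 mm wide and 26 mm deep; it fits over the strainer's neck and rests on the ledge, its origin then 50 mm above the strainer's. Origin: centre of the open underside; z up the axis. ~0.04 kg.
- dish: The small round terracotta dish, loose, where the shaker belongs. 93 mm wide at the rim, 16 mm high; flat inner floor 5 mm above the origin and about 68 mm wide: the tin's foot just has room to stand flat in it. Origin: centre of the underside. ~0.22 kg. (The flat cork disc of like diameter is a coaster, not the dish.)
- glass_a: A tulip-shaped tasting glass, loose and empty, standing; leave it alone. 115 mm high, 66 mm in diameter at the bulb (42 mm up), 46 mm at the rim. Origin: centre of the underside.
- glass_b: The second, identical tasting glass; leave it alone. Origin: centre of the underside.
- decanter_stand: The stand of the globe decanter, at the right-hand side of the shelf; leave it alone. Plinth 130 x 230 mm; with the 128 mm glass globe and its stopper on the cradle, whose pivot is 112 mm up, it reaches at most 250 mm high. Origin: centre of the plinth's underside.
Mind the look-alikes: they are no part of the job. What is shaped like the jigger but purple is not meant.

How it is judged (in metres and radians):
On the way, in this order (a step that is already met when the one before it is completed fails the run):
1. the tin stands upright in the dish, let go (horizontal distance between tin and dish below 0.012 m and z of tin in the frame of dish between 0.002 and 0.0085 m and angle between tin's own z axis and vertical below 0.09 rad and contact force between the fingers and tin below 0.3 N), for 0.2 s.
2. the jigger stands on the floor of the tin, which is still in the dish, let go (horizontal distance between tin and dish below 0.012 m and z of tin in the frame of dish between 0.002 and 0.0085 m and angle between tin's own z axis and vertical below 0.09 rad and horizontal distance between jigger and tin below 0.01 m and z of jigger in the frame of tin between 0.002 and 0.0085 m and angle between jigger's own z axis and vertical below 0.12 rad and contact force between the fingers and jigger below 0.3 N), for 0.2 s.
3. the strainer top is home on the tin with the jigger inside, let go (horizontal distance between tin and dish below 0.012 m and z of tin in the frame of dish between 0.002 and 0.0085 m and angle between tin's own z axis and vertical below 0.09 rad and horizontal distance between jigger and tin below 0.01 m and z of jigger in the frame of tin between 0.002 and 0.0085 m and angle between jigger's own z axis and vertical below 0.12 rad and horizontal distance between strainer and tin below 0.006 m and z of strainer in the frame of tin between 0.081 and 0.0875 m and angle between the z axis of strainer and the z axis of tin, either way round below 0.06 rad and contact force between the fingers and strainer below 0.3 N), for 0.2 s.
4. the cap is down over the strainer's neck, let go (horizontal distance between strainer and tin below 0.006 m and z of strainer in the frame of tin between 0.081 and 0.0875 m and angle between the z axis of strainer and the z axis of tin, either way round below 0.06 rad and horizontal distance between cap and strainer below 0.006 m and z of cap in the frame of strainer between 0.047 and 0.0525 m and angle between the z axis of cap and the z axis of strainer, either way round below 0.08 rad and angle between cap's own z axis and vertical below 0.15 rad and contact force between the fingers and cap below 0.3 N), for 0.2 s.
At the end, for the whole second after the job is handed in: Tin upright on the dish's floor, within 12 mm of its centre; jigger upright on the tin's floor, within 10 mm of its axis; strainer top seated on the rim and cap seated on the ledge, each within 2.5 mm of home and 6 mm of the axis, not tilted; all released and at rest (horizontal distance between tin and dish below 0.012 m and z of tin in the frame of dish between 0.002 and 0.0085 m and angle between tin's own z axis and vertical below 0.09 rad and horizontal distance between jigger and tin below 0.01 m and z of jigger in the frame of tin between 0.002 and 0.0085 m and angle between jigger's own z axis and vertical below 0.12 rad and horizontal distance between strainer and tin below 0.006 m and z of strainer in the frame of tin between 0.081 and 0.0875 m and angle between the z axis of strainer and the z axis of tin, either way round below 0.06 rad and horizontal distance between cap and strainer below 0.006 m and z of cap in the frame of strainer between 0.047 and 0.0525 m and angle between the z axis of cap and the z axis of strainer, either way round below 0.08 rad and angle between cap's own z axis and vertical below 0.15 rad and linear speed of each of tin, jigger, strainer, cap, dish below 0.02 m/s); the robot touches nothing.
It fails at once if a tasting glass was pushed more than 30 mm or tipped (distance of any of glass_a, glass_b from where it was at the start of the episode above 0.03 m or angle between any of glass_a, glass_b's own z axis and vertical above 0.35 rad).
It fails at once if the dish was moved more than 30 mm from its place (distance of dish from where it was at the start of the episode above 0.03 m).
It fails at once if the jigger was dropped into the tin (horizontal distance between jigger and tin below 0.02 m and z of jigger in the frame of tin between 0 and 0.1 m and linear speed of jigger above 0.75 m/s).
It fails at once if the decanter was struck (contact force between any of the arm, the fingers and decanter_stand above 3 N).
It also fails if it takes over 120 s, if anything falls off the work surface, if the arm or the gripper's body presses on something with over 40 N, if the wrist force passes 120 N, or if a joint passes its speed limit or range.

## Working session

There is one attempt and no reset: what is moved stays moved. The work goes in short steps, Python scripts to look and compute and a shell command to move; the robot and the scene stay as the last step left them, time stands still between calls to the robot, and variables do not carry over. Pictures are saved under pics/ and viewed, at most 14 in all, crops included, and the job is handed in when it is done.

```bash
mkdir -p pics; cat > h.py <<'E'
import numpy as np, cv2
from station import r, vision
def K(n):
    m=vision.camera_model(n); return 192/np.tan(np.radians(m['vertical_fov'])/2),m['cx'],m['cy'],np.array(m['extrinsics'])
def cloud(n,dep):
    f,cx,cy,E=K(n); v,u=np.mgrid[:384,:512]
    P=np.stack([(u-cx)/f*dep,(v-cy)/f*dep,dep],-1); return P@E[:3,:3].T+E[:3,3]
def save(n,im,s=1,box=None):
    if box: im=im[box[1]:box[3],box[0]:box[2]]
    cv2.imwrite('pics/'+n,cv2.resize(im[:,:,::-1],None,fx=s,fy=s,interpolation=cv2.INTER_CUBIC))
E
python3 - <<'E'
from h import *
for n in('side','top'):
    im,d=vision.capture(n); np.savez(n+'.npz',im=im,d=d); save(n+'0.png',im,1.5)
    f,cx,cy,X=K(n); print(n,f,cx,cy,X.round(3).tolist())
    C=cloud(n,d)
    for t in['tin','jigger','strainer','cap','dish','glass_a','decanter_stand']:
        for o in vision.cut_out(n,t)[:4]:
            m=o['region']&(d>0); p=C[m]
            if len(p)==0: print(t,'nodepth',o['uv']);continue
            print(t,round(o['conf'],2),np.round(o['uv']),m.sum(),'lo',np.percentile(p,3,0).round(3),'hi',np.percentile(p,97,0).round(3))
s=r.sense();print(s['tcp_pos'],np.round(s['ee_rot'],3).tolist(),s['time_s'],s['gripper_width'])
E
```

```text
side 443.07190036760056 254.13117139020443 191.82489058702544 [[-0.993, -0.084, 0.087, 0.437], [-0.12, 0.685, -0.719, 0.69], [0.001, -0.724, -0.69, 0.814], [0.0, 0.0, 0.0, 1.0]]
tin 0.58 [287. 259.] 1111 lo [0.41  0.063 0.011] hi [0.463 0.123 0.096]
jigger 0.66 [298. 155.] 424 lo [ 0.418 -0.285  0.006] hi [ 0.449 -0.249  0.109]
jigger 0.54 [301. 124.] 206 lo [ 0.409 -0.36   0.01 ] hi [ 0.44  -0.323  0.111]
strainer 0.79 [282. 210.] 507 lo [ 0.431 -0.09   0.014] hi [ 0.481 -0.055  0.069]
cap 0.94 [269. 340.] 431 lo [0.44  0.25  0.004] hi [0.475 0.284 0.034]
dish 0.93 [207. 264.] 1062 lo [0.571 0.062 0.003] hi [0.648 0.142 0.018]
dish 0.28 [297. 155.] 476 lo [ 0.417 -0.286  0.001] hi [ 0.45  -0.249  0.11 ]
dish 0.24 [196. 328.] 1403 lo [0.567 0.257 0.006] hi [0.618 0.317 0.115]
glass_a 0.72 [196. 329.] 1423 lo [0.566 0.257 0.006] hi [0.619 0.317 0.115]
glass_a 0.65 [226. 192.] 939 lo [ 0.573 -0.11   0.005] hi [ 0.625 -0.054  0.114]
decanter_stand 0.56 [302.  90.] 2840 lo [ 0.381 -0.61   0.008] hi [ 0.505 -0.444  0.217]
top 364.4905067235586 253.09578496289913 192.69867686640697 [[0.017
[... 233 characters left out ...]
 hi [ 0.505 -0.447  0.228]
jigger 0.49 [307. 220.] 189 lo [ 0.41  -0.362 -0.001] hi [ 0.45  -0.324  0.113]
strainer 0.83 [229. 212.] 248 lo [ 0.432 -0.11   0.028] hi [ 0.481 -0.06   0.07 ]
cap 0.66 [124. 210.] 132 lo [0.44  0.245 0.01 ] hi [0.475 0.278 0.036]
dish 0.75 [173. 165.] 514 lo [0.573 0.064 0.001] hi [0.649 0.139 0.018]
glass_a 0.68 [114. 165.] 398 lo [0.569 0.256 0.022] hi [0.622 0.316 0.116]
glass_a 0.56 [230. 167.] 313 lo [ 0.573 -0.114  0.015] hi [ 0.631 -0.059  0.116]
decanter_stand 0.6 [370. 218.] 2860 lo [ 0.381 -0.662  0.01 ] hi [ 0.507 -0.447  0.227]
[0.1411127  0.6088321  0.40475411] [[0.974, -0.226, -0.0], [-0.226, -0.974, -0.0], [-0.0, 0.0, -1.0]] 0.8 1.0016255146789106
```

View pics/side0.png

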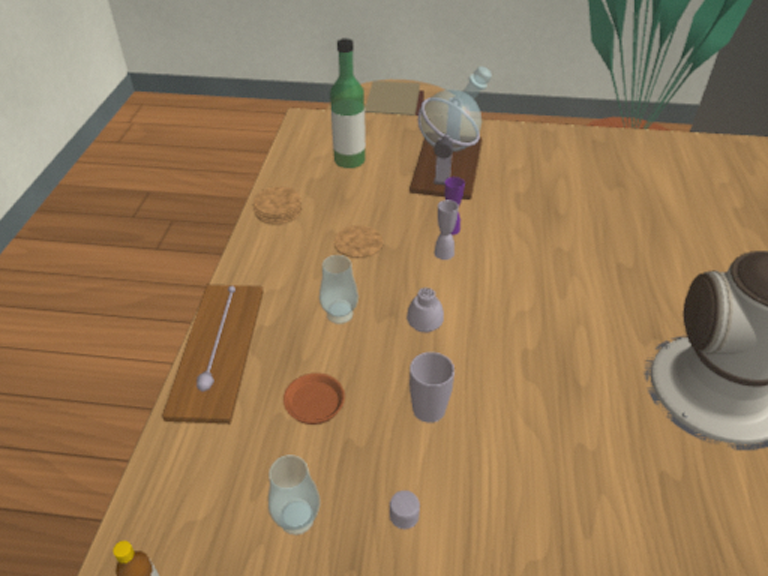

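View pics/top0.png

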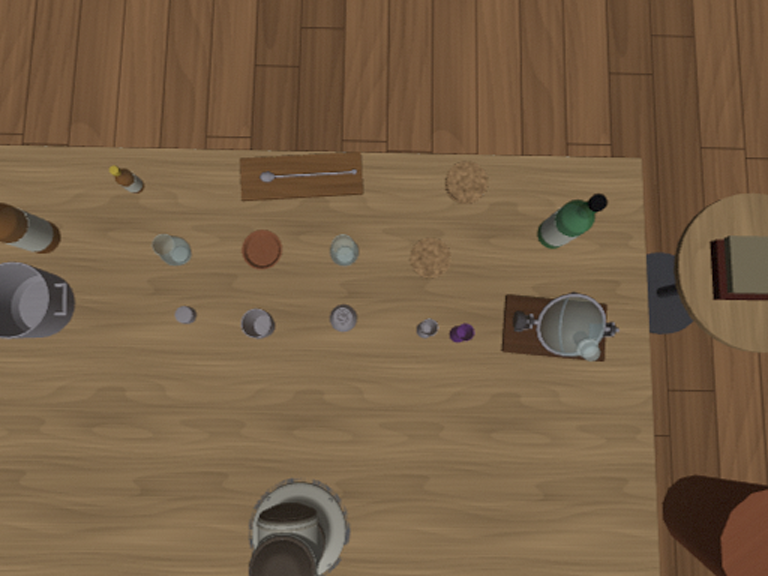

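```bash
python3 - <<'E'
from h import *
im=np.load('side.npz')['im']; save('crop1.png',im,4,(180,100,350,250))
import scipy.optimize as so
# per-view circle fit (fixed radius) to points of each thing in top height band
spec={'tin':((0.437,0.093),.07,.1,.031),'strainer':((0.457,-.083),.010,.024,.031),'cap':((.458,.265),.008,.04,.0195),'dish':((.61,.102),.01,.022,.0465),
'jigA':((.433,-.268),.1,.115,.0185),'jigB':((.428,-.343),.1,.115,.0185),'neck':((.457,-.083),.055,.08,.0145)}
for n in('side','top'):
    C=cloud(n,np.load(n+'.npz')['d'])
    for k,(c,a,b,R) in spec.items():
        m=(np.hypot(C[...,0]-c[0],C[...,1]-c[1])<R+.02)&(C[...,2]>a)&(C[...,2]<b); p=C[m]
        if len(p)<8: print(n,k,len(p));continue
        (cc),rad=cv2.minEnclosingCircle(p[:,:2].astype(np.float32))
        mn,mx=np.percentile(p,2,0),np.percentile(p,98,0)
        print(n,k,len(p),'encl',np.round(cc,4),round(rad,4),'mid',((mn+mx)/2)[:2].round(4),'ext',(mx-mn)[:2].round(3),'ztop',np.percentile(p[:,2],95).round(4))
E
```

```text
side tin 500 encl [0.4376 0.0924] 0.0325 mid [0.437 0.093] ext [0.057 0.06 ] ztop 0.0961
side strainer 90 encl [ 0.4554 -0.0764] 0.0289 mid [ 0.4555 -0.0666] ext [0.057 0.025] ztop 0.0232
side cap 396 encl [0.4573 0.2655] 0.0195 mid [0.4577 0.2665] ext [0.035 0.034] ztop 0.0342
side dish 353 encl [0.6082 0.102 ] 0.0471 mid [0.6085 0.1032] ext [0.087 0.087] ztop 0.018
side jigA 99 encl [ 0.4348 -0.2675] 0.0207 mid [ 0.4337 -0.2682] ext [0.034 0.038] ztop 0.1114
side jigB 87 encl [ 0.4254 -0.3408] 0.0205 mid [ 0.425  -0.3417] ext [0.033 0.036] ztop 0.1115
side neck 119 encl [ 0.4547 -0.084 ] 0.0159 mid [ 0.4558 -0.084 ] ext [0.026 0.026] ztop 0.0695
top tin 111 encl [0.4382 0.0922] 0.0312 mid [0.4382 0.0919] ext [0.057 0.06 ] ztop 0.0981
top strainer 13 encl [ 0.4573 -0.0861] 0.03 mid [ 0.4551 -0.0935] ext [0.052 0.044] ztop 0.0226
top cap 132 encl [0.4586 0.2634] 0.0199 mid [0.4575 0.2633] ext [0.035 0.036] ztop 0.0355
top dish 182 encl [0.6096 0.1023] 0.0461 mid [0.6102 0.1019] ext [0.086 0.086] ztop 0.0196
top jigA 33 encl [ 0.4352 -0.2677] 0.0181 mid [ 0.4357 -0.2681] ext [0.034 0.034] ztop 0.1138
top jigB 33 encl [ 0.4266 -0.3415] 0.0182 mid [ 0.4266 -0.3423] ext [0.031 0.034] ztop 0.1129
top neck 61 encl [ 0.4581 -0.085 ] 0.0141 mid [ 0.4573 -0.0851] ext [0.022 0.026] ztop 0.0718
```

View pics/crop1.png

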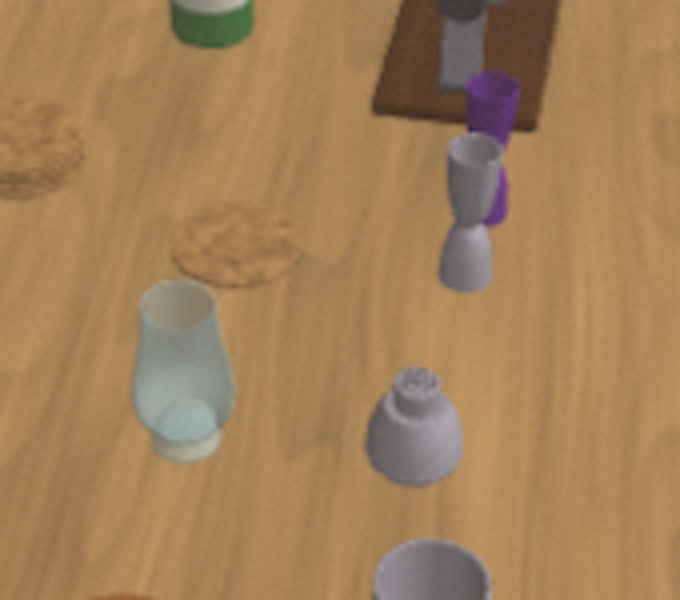

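```bash
cat > go.py <<'E'
# python3 go.py x y z_grasp psi : tool-frame shift and turn to put the grasp point there, tool down
import sys; from h import *
x,y,z,psi=map(float,sys.argv[1:5]); s=r.sense(); R=np.array(s['ee_rot']); c,q=np.cos(np.radians(psi)),np.sin(np.radians(psi))
T=np.array([[c,q,0],[q,-c,0],[0,0,-1]])
d=R.T@(np.array([x,y,z+.164])-s['tcp_pos'])*1000
print('shift',d.round(1),'turn',np.degrees(cv2.Rodrigues(R.T@T)[0].ravel()).round(1),'t',s['time_s'],'w',s['gripper_width'],'F',s['gripper_force'],'wf',np.round(s['wrist_force'],1),'grasp',(np.array(s['tcp_pos'])+R@[0,0,.164]).round(4))
E
python3 go.py 0.438 0.0923 0.17 -13
```

```text
shift [405.9 436.1  70.7] turn [ 0.   0.  -0.1] t 0.8 w 1.0016255146789106 F 0.0 wf [-0.8 -0.   0.4] grasp [0.1411 0.6088 0.2408]
```

The grey jigger is at side px (298,155); its purple look-alike is at (301,124). The dish is the terracotta one at (207,264), and the cork coasters are at (185,137) and (238,160). The other parts have no look-alikes: tin (287,259), strainer (282,210), cap (269,340).

```bash
python3 -m creep '[[1,220,236,38,0,0,0],[1,220,236,38,0,0,0],[1,220,236,38,0,0,0],[1,220,236,38,0,0,0],[1,220,236,38,0,0,0],[1,220,236,38,0,0,0],[1,220,236,38,0,0,0],[1,220,236,38,0,0,0]]'; python3 go.py 0.438 0.0923 0.17 -13
```

```text
time_s: 1.47
tcp_pos: [0.3027, 0.3266, 0.3667]
ee_rot: [[0.974, -0.226, -0.0], [-0.226, -0.974, -0.0], [-0.0, 0.0, -1.0]]
wrist_force: [0.8, 0.1, -0.0]
gripper_width: 0.999
gripper_force: 0.0
shift [184.8 197.6  32.7] turn [ 0.   0.  -0.1] t 1.4667 w 0.9990167306560231 F 0.0 wf [ 0.8  0.1 -0. ] grasp [0.3027 0.3266 0.2027]
```

```bash
python3 -m creep '[[1,185,198,33,0,0,0],[1,185,198,33,0,0,0],[1,185,198,33,0,0,0],[1,185,198,33,0,0,0],[1,185,198,33,0,0,0],[1,185,198,33,0,0,0],[1,185,198,33,0,0,0],[1,185,198,33,0,0,0]]'; python3 go.py 0.438 0.0923 0.076 -13
```

```text
time_s: 2.13
tcp_pos: [0.4388, 0.0916, 0.3331]
ee_rot: [[0.973, -0.231, -0.001], [-0.231, -0.973, -0.001], [-0.001, 0.001, -1.0]]
wrist_force: [0.6, -0.6, 0.9]
gripper_width: 1.0
gripper_force: 0.0
shift [-0.9 -0.6 93.1] turn [ 0.1  0.  -0.4] t 2.1333 w 1.0003246294170753 F 0.0 wf [ 0.6 -0.6  0.9] grasp [0.4387 0.0914 0.1691]
```

```bash
python3 -m creep '[[1,0,0,33,0,0,0],[1,0,0,66,0,0,0],[1,0,0,94,0,0,0],[1,0,0,94,0,0,0],[0,0,0,94,0,0,0],[-1,0,0,94,0,0,0],[-1,0,0,94,0,0,0],[-1,0,0,94,0,0,0]]'; python3 go.py 0.438 0.0923 0.076 -13
```

```text
time_s: 2.8
tcp_pos: [0.4381, 0.0951, 0.2415]
ee_rot: [[0.974, -0.225, 0.003], [-0.225, -0.974, 0.002], [0.003, -0.003, -1.0]]
wrist_force: [-0.1, -1.5, 0.9]
gripper_width: 0.785
gripper_force: 0.6
shift [0.5 2.7 1.5] turn [-0.2 -0.2 -0. ] t 2.8 w 0.7850689102475716 F 0.5527614158238237 wf [-0.1 -1.5  0.9] grasp [0.4387 0.0954 0.0775]
```

```bash
python3 -m creep '[[-1,0,0,0,0,0,0],[-1,0,0,0,0,0,0],[-1,0,0,0,0,0,0],[-1,0,0,0,0,0,0],[-1,0,0,0,0,0,0],[-1,0,0,0,0,0,0]]'; python3 go.py 0.609 0.102 0.076 -13
```

```text
time_s: 3.3
tcp_pos: [0.438, 0.0948, 0.2411]
ee_rot: [[0.974, -0.225, 0.002], [-0.225, -0.974, 0.001], [0.002, -0.001, -1.0]]
wrist_force: [-1.0, -0.4, 7.2]
gripper_width: 0.711
gripper_force: 30.0
shift [165.  -45.6   1.5] turn [-0.1 -0.1 -0. ] t 3.3 w 0.7110079023077074 F 29.973384735058062 wf [-1.  -0.4  7.2] grasp [0.4383 0.0949 0.0771]
```

```bash
python3 -m creep '[[-1,0,0,-30,0,0,0],[-1,0,0,-60,0,0,0],[-1,40,-11,-60,0,0,0],[-1,80,-22,-60,0,0,0],[-1,120,-33,-60,0,0,0],[-1,150,-42,-60,0,0,0],[-1,165,-45,-60,0,0,0],[-1,165,-45,-60,0,0,0]]'; python3 go.py 0.609 0.102 0.076 -13
python3 - <<'E'
from h import *
for n in('side','top'):
    im,d=vision.capture(n); C=cloud(n,d); save(n+'1.png',im,4,(140,200,260,310) if n=='side' else (130,110,230,210))
    for o in vision.cut_out(n,'tin')[:1]+vision.cut_out(n,'dish')[:1]:
        p=C[o['region']&(d>0)]; print(n,o['conf'],np.percentile(p,3,0).round(4),np.percentile(p,97,0).round(4))
E
```

```text
time_s: 3.97
tcp_pos: [0.6113, 0.1011, 0.2989]
ee_rot: [[0.974, -0.227, 0.001], [-0.227, -0.974, 0.0], [0.001, -0.001, -1.0]]
wrist_force: [-0.3, -0.2, -0.7]
gripper_width: 0.711
gripper_force: 30.0
shift [-2.6 -0.3 58.9] turn [-0.  -0.1 -0.1] t 3.9667 w 0.7111588424668093 F 29.9809221239002 wf [-0.3 -0.2 -0.7] grasp [0.6116 0.1012 0.1349]
side 0.85 [0.581  0.0739 0.0048] [0.6281 0.1318 0.1527]
side 0.64 [5.688e-01 6.970e-02 2.000e-04] [0.6505 0.1435 0.0181]
top 0.47 [0.5741 0.0725 0.0613] [0.6353 0.1144 0.2031]
top 0.67 [0.5674 0.0744 0.0018] [0.5952 0.1393 0.0196]
```

```bash
python3 -m creep '[[-1,-2.6,0,0,0,0,0],[-1,-2.6,0,20,0,0,0],[-1,-2.6,0,35,0,0,0],[-1,-2.6,0,45,0,0,0],[-1,-2.6,0,49,0,0,0],[-1,-2.6,0,51,0,0,0],[-1,-2.6,0,52,0,0,0],[-1,-2.6,0,52,0,0,0]]'; python3 go.py 0.609 0.102 0.0821 -13
```

```text
time_s: 4.93
tcp_pos: [0.6062, 0.1019, 0.2484]
ee_rot: [[0.974, -0.226, 0.001], [-0.226, -0.974, 0.0], [0.001, -0.001, -1.0]]
wrist_force: [-0.2, 0.5, -1.3]
gripper_width: 0.711
gripper_force: 30.0
shift [ 2.7 -0.7  2.3] turn [-0.  -0.1 -0. ] t 4.9333 w 0.7105195032024784 F 29.980673453869713 wf [-0.2  0.5 -1.3] grasp [0.6064 0.102  0.0844]
```

View pics/side1.png

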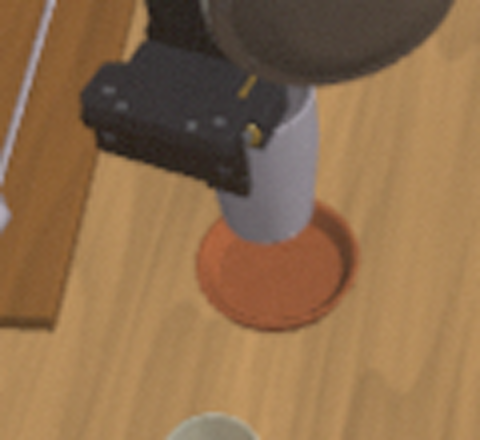

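The picture shows the tin held upright above the dish's centre (crop px about 270,240), with nothing in the way.

```bash
python3 -m creep '[[-1,2.6,-0.7,0,0,0,0],[-1,2.6,-0.7,1,0,0,0],[-1,2.6,-0.7,2,0,0,0],[-1,2.6,-0.7,2.5,0,0,0],[-1,2.6,-0.7,2.5,0,0,0],[-1,2.6,-0.7,2.5,0,0,0]]'; python3 go.py 0.609 0.102 0.0821 -13
```

```text
time_s: 5.43
tcp_pos: [0.609, 0.1019, 0.2462]
ee_rot: [[0.974, -0.226, 0.002], [-0.226, -0.974, 0.0], [0.002, -0.001, -1.0]]
wrist_force: [-0.6, 0.3, 5.1]
gripper_width: 0.711
gripper_force: 30.0
shift [-0.  -0.1  0.1] turn [-0.  -0.1 -0. ] t 5.4333 w 0.7111114035371433 F 29.994125753541994 wf [-0.6  0.3  5.1] grasp [0.6093 0.102  0.0822]
```

```bash
python3 -m creep '[[1,0,0,0,0,0,0],[1,0,0,0,0,0,0],[1,0,0,0,0,0,0],[1,0,0,0,0,0,0],[1,0,0,0,0,0,0],[1,0,0,-25,0,0,0],[1,0,0,-60,0,0,0],[1,0,0,-100,0,0,0]]'; python3 go.py 0.435 -0.2677 0.18 -90
```

```text
time_s: 6.1
tcp_pos: [0.6082, 0.1017, 0.344]
ee_rot: [[0.974, -0.226, -0.005], [-0.226, -0.974, -0.002], [-0.005, 0.003, -1.0]]
wrist_force: [1.6, 0.1, -0.4]
gripper_width: 1.0
gripper_force: 0.0
shift [-85.2 399.    1.7] turn [ 0.3  0.1 76.9] t 6.1 w 1.000172900832245 F 0.0 wf [ 1.6  0.1 -0.4] grasp [0.6073 0.1014 0.18  ]
```

```bash
python3 -m creep '[[1,-8,36,-5,0,0,7],[1,-16,72,-5,0,0,14],[1,-24,108,-5,0,0,21],[1,-32,144,-5,0,0,28],[1,-40,180,-5,0,0,35],[1,-47,216,-5,0,0,42],[1,-54,252,-5,0,0,49],[1,-62,288,-5,0,0,56]]'; python3 go.py 0.435 -0.2677 0.175 -90
```

```text
time_s: 6.77
tcp_pos: [0.4822, -0.1661, 0.3503]
ee_rot: [[0.352, -0.936, 0.0], [-0.936, -0.352, -0.0], [0.0, -0.0, -1.0]]
wrist_force: [1.4, -0.6, 1.0]
gripper_width: 0.998
gripper_force: 0.0
shift [78.5 80.  11.3] turn [-0.  -0.  20.6] t 6.7667 w 0.9976548253377842 F 0.0 wf [ 1.4 -0.6  1. ] grasp [ 0.4823 -0.1661  0.1863]
```

```bash
python3 -m creep '[[1,26,27,11,0,0,7],[1,52,53,11,0,0,14],[1,78.5,80,11,0,0,20.6],[1,78.5,80,11,0,0,20.6],[1,78.5,80,11,0,0,20.6],[1,78.5,80,11,0,0,20.6],[1,78.5,80,11,0,0,20.6]]'; python3 go.py 0.435 -0.2677 0.105 -90
python3 - <<'E'
from h import *
n='top'; im,d=vision.capture(n);save('top2.png',im,4,(250,150,400,280))
n='side'; im,d=vision.capture(n);save('side2.png',im,3,(140,60,340,260)); C=cloud(n,d)
for c,a,b,R in(((.609,.102),.085,.12,.031),((.609,.102),.01,.022,.0465),((.435,-.268),.1,.115,.0185)):
    m=(np.hypot(C[...,0]-c[0],C[...,1]-c[1])<R+.02)&(C[...,2]>a)&(C[...,2]<b);p=C[m];mn,mx=np.percentile(p,2,0),np.percentile(p,98,0)
    print(((mn+mx)/2)[:2].round(4),(mx-mn)[:2].round(3),np.percentile(p[:,2],95).round(4))
E
```

```text
time_s: 7.35
tcp_pos: [0.4371, -0.266, 0.3393]
ee_rot: [[0.008, -1.0, 0.0], [-1.0, -0.008, 0.0], [-0.0, -0.0, -1.0]]
wrist_force: [0.3, -0.3, -0.8]
gripper_width: 0.995
gripper_force: 0.0
shift [ 1.7  2.1 70.3] turn [-0.   0.   0.4] t 7.35 w 0.995027961847889 F 0.0 wf [ 0.3 -0.3 -0.8] grasp [ 0.4371 -0.266   0.1753]
[0.6077 0.1016] [0.059 0.061] 0.1011
[0.6084 0.1078] [0.086 0.078] 0.0193
[ 0.4336 -0.2672] [0.034 0.037] 0.1113
```

View pics/side2.png

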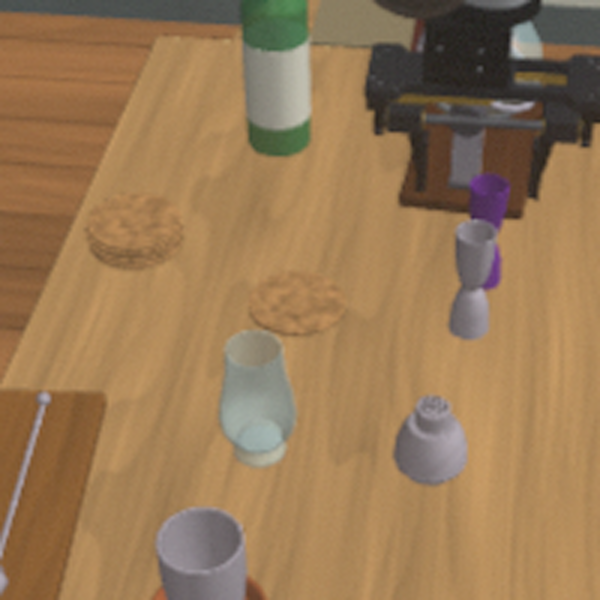

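The tin stands upright in the dish at crop (200,550). The open gripper is above the grey jigger (475,280), clear of the purple one.

```bash
python3 -m creep '[[1,1.7,2,20,0,0,0],[1,1.7,2,40,0,0,0],[1,1.7,2,55,0,0,0],[1,1.7,2,60.5,0,0,0],[1,1.7,2,60.5,0,0,0],[1,1.7,2,60.5,0,0,0]]'; python3 go.py 0.435 -0.2677 0.1145 -90
```

```text
time_s: 7.95
tcp_pos: [0.4353, -0.2679, 0.2792]
ee_rot: [[0.008, -1.0, 0.0], [-1.0, -0.008, -0.0], [0.0, -0.0, -1.0]]
wrist_force: [-0.1, -0.2, -0.1]
gripper_width: 0.999
gripper_force: 0.0
shift [-0.2  0.3  0.7] turn [-0.  -0.   0.4] t 7.95 w 0.9989063317059262 F 0.0 wf [-0.1 -0.2 -0.1] grasp [ 0.4354 -0.268   0.1152]
```

```bash
python3 -m creep '[[0.2,0,0,0.7,0,0,0],[0.2,0,0,0.7,0,0,0],[0.2,0,0,0.7,0,0,0],[0,0,0,0.7,0,0,0],[-1,0,0,0.7,0,0,0],[-1,0,0,0.7,0,0,0],[-1,0,0,0.7,0,0,0],[-1,0,0,0.7,0,0,0]]';python3 -m creep '[[-1,0,0,0,0,0,0],[-1,0,0,0,0,0,0],[-1,0,0,0,0,0,0],[-1,0,0,0,0,0,0]]'; python3 go.py 0.435 -0.2677 0.1145 -90
```

```text
time_s: 8.62
tcp_pos: [0.4346, -0.2684, 0.2781]
ee_rot: [[0.006, -1.0, 0.0], [-1.0, -0.006, -0.0], [0.0, -0.0, -1.0]]
wrist_force: [0.3, -0.3, 0.6]
gripper_width: 0.476
gripper_force: 0.0
time_s: 8.95
tcp_pos: [0.4346, -0.2683, 0.2781]
ee_rot: [[0.006, -1.0, -0.0], [-1.0, -0.006, -0.0], [0.0, 0.0, -1.0]]
wrist_force: [0.6, 0.3, 1.5]
gripper_width: 0.413
gripper_force: 30.0
shift [-0.6 -0.4 -0.4] turn [ 0.  -0.   0.3] t 8.95 w 0.41335993954500716 F 30.000197746558115 wf [0.6 0.3 1.5] grasp [ 0.4346 -0.2684  0.1141]
```

```bash
python3 -m creep '[[-1,0,0,-15,0,0,0],[-1,0,0,-45,0,0,0],[-1,0,0,-80,0,0,0],[-1,0,0,-115,0,0,0],[-1,0,0,-145,0,0,0],[-1,-30,-14,-150,0,0,0],[-1,-60,-28,-150,0,0,0],[-1,-60,-28,-150,0,0,0]]'; python3 go.py 0.6085 0.1015 0.264 -90
```

```text
time_s: 9.62
tcp_pos: [0.4635, -0.2052, 0.4287]
ee_rot: [[0.009, -1.0, 0.003], [-1.0, -0.009, 0.001], [-0.001, -0.003, -1.0]]
wrist_force: [-0.2, -0.3, -1.6]
gripper_width: 0.417
gripper_force: 30.0
shift [-305.4 -147.8    1.5] turn [-0.2  0.1  0.5] t 9.6167 w 0.41699520267093754 F 30.000670964363962 wf [-0.2 -0.3 -1.6] grasp [ 0.464  -0.2051  0.2647]
```

```bash
python3 -m creep '[[-1,-25,-12,0,0,0,0],[-1,-60,-29,0,0,0,0],[-1,-95,-46,0,0,0,0],[-1,-130,-63,0,0,0,0],[-1,-165,-80,0,0,0,0],[-1,-200,-97,0,0,0,0],[-1,-235,-114,0,0,0,0],[-1,-265,-128,0,0,0,0]]';python3 -m creep '[[-1,-20,-10,0,0,0,0],[-1,-34,-17,0,0,0,0],[-1,-37,-19,0,0,0,0],[-1,-37,-19,0,0,0,0],[-1,-37,-19,0,0,0,0],[-1,-37,-19,0,0,0,0]]'; python3 go.py 0.6085 0.1015 0.1241 -90
python3 - <<'E'
from h import *
for n in('side','top'):
    im,d=vision.capture(n);C=cloud(n,d); save(n+'3.png',im,4,(140,170,270,310) if n=='side' else (130,110,230,210))
    for c,a,b,R in(((.609,.102),.09,.106,.031),((.609,.102),.15,.17,.025),((.609,.102),.17,.2,.025),((.609,.102),.215,.238,.025)):
        m=(np.hypot(C[...,0]-c[0],C[...,1]-c[1])<R+.012)&(C[...,2]>a)&(C[...,2]<b);p=C[m]
        if len(p)>8: mn,mx=np.percentile(p,2,0),np.percentile(p,98,0);print(n,len(p),((mn+mx)/2)[:2].round(4),(mx-mn)[:2].round(3),mn[2].round(3))
E
```

```text
time_s: 10.28
tcp_pos: [0.5893, 0.0599, 0.4274]
ee_rot: [[0.007, -1.0, -0.001], [-1.0, -0.007, 0.0], [-0.0, 0.001, -1.0]]
wrist_force: [0.3, 0.8, -1.3]
gripper_width: 0.416
gripper_force: 30.0
time_s: 10.78
tcp_pos: [0.607, 0.0935, 0.4282]
ee_rot: [[0.005, -1.0, -0.0], [-1.0, -0.005, -0.0], [0.0, 0.0, -1.0]]
wrist_force: [0.2, 0.6, -0.9]
gripper_width: 0.414
gripper_force: 30.0
shift [ -8.   -1.6 140.1] turn [ 0.  -0.   0.3] t 10.7833 w 0.41428854076314914 F 29.999853037297726 wf [ 0.2  0.6 -0.9] grasp [0.6069 0.0934 0.2642]
side 244 [0.6077 0.1016] [0.059 0.06 ] 0.09
side 131 [0.6043 0.1023] [0.033 0.02 ] 0.151
side 225 [0.6047 0.1013] [0.03  0.021] 0.171
side 137 [0.6045 0.0947] [0.028 0.033] 0.216
top 41 [0.6087 0.0994] [0.059 0.056] 0.091
top 21 [0.6046 0.0824] [0.029 0.013] 0.154
top 35 [0.6054 0.0824] [0.028 0.01 ] 0.171
```

View pics/side3.png

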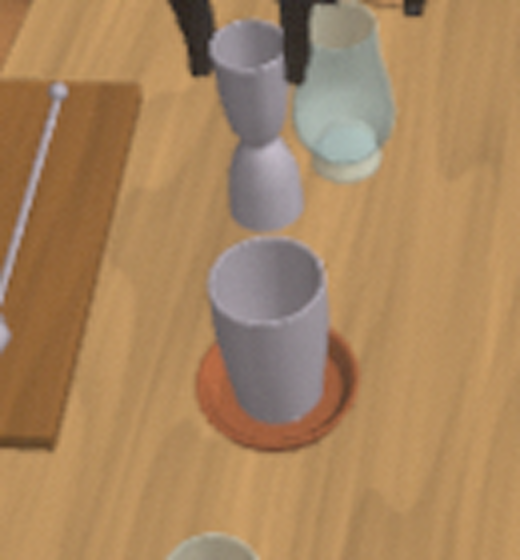

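The jigger hangs upright above the tin, about 8 mm short in y and 3 mm in x.

```bash
python3 -m creep '[[-1,-8,-3,0,0,0,0],[-1,-8,-3,15,0,0,0],[-1,-8,-3,40,0,0,0],[-1,-8,-3,65,0,0,0],[-1,-8,-3,90,0,0,0],[-1,-8,-3,110,0,0,0],[-1,-8,-3,124,0,0,0],[-1,-8,-3,124,0,0,0]]'; python3 go.py 0.61 0.1015 0.1241 -90
```

```text
time_s: 11.55
tcp_pos: [0.6095, 0.1024, 0.3004]
ee_rot: [[0.005, -1.0, -0.007], [-1.0, -0.005, -0.002], [0.002, 0.007, -1.0]]
wrist_force: [-0.3, 0.4, -1.0]
gripper_width: 0.414
gripper_force: 30.0
shift [ 0.9 -0.6 12.3] turn [ 0.4 -0.1  0.3] t 11.55 w 0.4137680174572308 F 29.999670210527256 wf [-0.3  0.4 -1. ] grasp [0.6083 0.1021 0.1364]
```

```bash
python3 -m creep '[[-1,0,0,3,0,0,0],[-1,0,0,6,0,0,0],[-1,0,0,9,0,0,0],[-1,0,0,11,0,0,0],[-1,0,0,13,0,0,0],[-1,0,0,14.5,0,0,0],[-1,0,0,15.5,0,0,0],[-1,0,0,15.5,0,0,0]]'; python3 go.py 0.61 0.1015 0.1241 -90
```

```text
time_s: 12.22
tcp_pos: [0.6103, 0.1027, 0.2884]
ee_rot: [[0.006, -1.0, -0.0], [-1.0, -0.006, -0.0], [0.0, 0.0, -1.0]]
wrist_force: [0.2, -0.3, -0.1]
gripper_width: 0.41
gripper_force: 30.0
shift [1.2 0.3 0.3] turn [ 0.  -0.   0.3] t 12.2167 w 0.41034232477771937 F 29.999797182390466 wf [ 0.2 -0.3 -0.1] grasp [0.6103 0.1027 0.1244]
```

```bash
python3 -m creep '[[-1,0.6,0,0.5,0,0,0],[-1,1,0,1,0,0,0],[-1,1,0,1,0,0,0]]'; python3 go.py 0.61 0.1015 0.1241 -90
python3 - <<'E'
from h import *
n='side'; im,d=vision.capture(n); save('side4.png',im,4,(140,190,270,310))
E
```

```text
time_s: 12.47
tcp_pos: [0.6105, 0.1018, 0.2881]
ee_rot: [[0.006, -1.0, 0.001], [-1.0, -0.006, 0.0], [-0.0, -0.001, -1.0]]
wrist_force: [-0.3, 1.6, 1.6]
gripper_width: 0.414
gripper_force: 30.0
shift [0.3 0.5 0. ] turn [-0.   0.   0.4] t 12.4667 w 0.4139589137773608 F 30.000303271226585 wf [-0.3  1.6  1.6] grasp [0.6106 0.1018 0.1241]
```

View pics/side4.png

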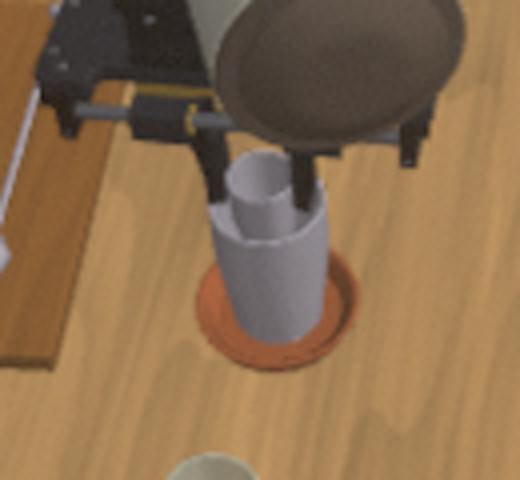

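The jigger is down in the tin (crop 260,200), and the floor is felt at the expected height. Releasing.

```bash
python3 -m creep '[[-0.1,0,0,0,0,0,0],[0.2,0,0,0,0,0,0],[0.2,0,0,0,0,0,0],[0.2,0,0,0,0,0,0],[0.2,0,0,-10,0,0,0],[0.4,0,0,-35,0,0,0],[0.4,0,0,-65,0,0,0],[0.4,0,0,-65,0,0,0]]'; python3 go.py 0.4565 -0.0845 0.17 -90
python3 - <<'E'
from h import *
n='side'; im,d=vision.capture(n);C=cloud(n,d)
for c,a,b,R in(((.609,.102),.092,.1035,.031),((.609,.102),.108,.125,.02),((.4565,-.0845),.055,.08,.0145)):
    m=(np.hypot(C[...,0]-c[0],C[...,1]-c[1])<R+.012)&(C[...,2]>a)&(C[...,2]<b);p=C[m]
    if len(p)>8: mn,mx=np.percentile(p,2,0),np.percentile(p,98,0);print(n,len(p),((mn+mx)/2)[:2].round(4),(mx-mn)[:2].round(3),mx[2].round(4))
E
```

```text
time_s: 13.18
tcp_pos: [0.612, 0.102, 0.3599]
ee_rot: [[0.008, -1.0, 0.013], [-1.0, -0.008, 0.002], [-0.002, -0.013, -1.0]]
wrist_force: [1.8, 0.2, 0.6]
gripper_width: 0.684
gripper_force: 0.0
shift [185.4 157.2  23.5] turn [-0.7  0.1  0.4] t 13.1833 w 0.6836573983602376 F 0.0 wf [1.8 0.2 0.6] grasp [0.6141 0.1024 0.196 ]
side 268 [0.6077 0.1032] [0.059 0.057] 0.103
side 157 [0.6091 0.1028] [0.034 0.036] 0.1222
side 113 [ 0.4561 -0.0834] [0.026 0.026] 0.0708
```

```bash
python3 -m creep '[[0.4,30,26,0,0,0,0],[0.4,60,51,10,0,0,0],[0.4,90,76,20,0,0,0],[0.4,120,101,30,0,0,0],[0.4,150,127,40,0,0,0],[0.4,175,148,50,0,0,0],[0.4,184,154,60,0,0,0],[0.4,184,154,60,0,0,0]]'; python3 -m creep '[[0.4,0,0,0,0,0,0],[0.4,0,0,0,0,0,0],[0.4,0,0,0,0,0,0]]';python3 go.py 0.457 -0.0845 0.071 -90
```

```text
time_s: 13.9
tcp_pos: [0.4546, -0.0851, 0.2909]
ee_rot: [[0.002, -1.0, -0.005], [-1.0, -0.002, -0.0], [0.0, 0.005, -1.0]]
wrist_force: [0.8, -0.2, 0.1]
gripper_width: 0.699
gripper_force: 0.0
time_s: 14.15
tcp_pos: [0.4586, -0.0825, 0.2932]
ee_rot: [[0.007, -1.0, 0.002], [-1.0, -0.007, 0.0], [-0.0, -0.002, -1.0]]
wrist_force: [-1.1, 0.6, 0.2]
gripper_width: 0.697
gripper_force: 0.0
shift [ 2.   1.7 58.2] turn [-0.1  0.   0.4] t 14.15 w 0.697064336190805 F 0.0 wf [-1.1  0.6  0.2] grasp [ 0.4589 -0.0825  0.1292]
```

```bash
python3 -m creep '[[0.4,2,1.5,20,0,0,0],[0.4,2,1.5,40,0,0,0],[0.4,2,1.5,54,0,0,0],[0.4,2,1.5,58,0,0,0],[0.4,2,1.5,58,0,0,0],[0.4,2,1.5,58,0,0,0]]';python3 go.py 0.457 -0.0845 0.071 -90; python3 -m creep '[[-1,0,0,0,0,0,0],[-1,0,0,0,0,0,0],[-1,0,0,0,0,0,0],[-1,0,0,0,0,0,0],[-1,0,0,0,0,0,0],[-1,0,0,0,0,0,0],[-1,0,0,0,0,0,0],[-1,0,0,0,0,0,0]]'; python3 go.py 0.457 -0.0845 0.071 -90
```

```text
time_s: 14.65
tcp_pos: [0.4568, -0.0847, 0.2351]
ee_rot: [[0.007, -1.0, 0.001], [-1.0, -0.007, -0.0], [0.0, -0.001, -1.0]]
wrist_force: [-0.6, 0.2, -0.1]
gripper_width: 0.701
gripper_force: 0.0
shift [-0.2 -0.2  0.1] turn [-0.1 -0.   0.4] t 14.65 w 0.7009701698684044 F 0.0 wf [-0.6  0.2 -0.1] grasp [ 0.457  -0.0847  0.0711]
time_s: 15.32
tcp_pos: [0.4561, -0.0852, 0.2347]
ee_rot: [[0.006, -1.0, 0.0], [-1.0, -0.006, -0.0], [0.0, -0.0, -1.0]]
wrist_force: [-1.0, -0.3, 0.7]
gripper_width: 0.321
gripper_force: 30.0
shift [-0.7 -0.9 -0.3] turn [-0.  -0.   0.4] t 15.3167 w 0.32114286109519863 F 29.973347783088684 wf [-1.  -0.3  0.7] grasp [ 0.4562 -0.0852  0.0707]
```

```bash
python3 -m creep '[[-1,0,0,-20,0,0,0],[-1,0,0,-55,0,0,0],[-1,0,0,-95,0,0,0],[-1,0,0,-130,0,0,0],[-1,-28,-23,-140,0,0,0],[-1,-56,-46,-140,0,0,0],[-1,-84,-69,-140,0,0,0],[-1,-112,-92,-140,0,0,0]]';python3 -m creep '[[-1,-28,-23,0,0,0,0],[-1,-56,-46,0,0,0,0],[-1,-72,-59,0,0,0,0],[-1,-75,-61,0,0,0,0],[-1,-75,-61,0,0,0,0],[-1,-75,-61,0,0,0,0],[-1,-75,-61,0,0,0,0]]';python3 go.py 0.609 0.102 0.1607 -90
python3 - <<'E'
from h import *
for n in('side','top'):
    im,d=vision.capture(n);C=cloud(n,d); save(n+'5.png',im,4,(140,170,270,310))
    for c,a,b,R in(((.609,.102),.09,.1035,.031),((.609,.102),.151,.165,.031),((.609,.102),.165,.185,.031)):
        m=(np.hypot(C[...,0]-c[0],C[...,1]-c[1])<R+.012)&(C[...,2]>a)&(C[...,2]<b);p=C[m]
        if len(p)>8: mn,mx=np.percentile(p,2,0),np.percentile(p,98,0);print(n,len(p),mn.round(4),mx.round(4),((mn+mx)/2)[:2].round(4))
E
```

```text
time_s: 15.98
tcp_pos: [0.5477, 0.0284, 0.3749]
ee_rot: [[0.005, -1.0, 0.0], [-1.0, -0.005, 0.001], [-0.001, -0.0, -1.0]]
wrist_force: [0.4, -0.3, -0.8]
gripper_width: 0.324
gripper_force: 30.0
time_s: 16.57
tcp_pos: [0.6071, 0.1018, 0.3744]
ee_rot: [[0.005, -1.0, -0.001], [-1.0, -0.005, -0.0], [0.0, 0.001, -1.0]]
wrist_force: [0.0, -0.4, -0.6]
gripper_width: 0.322
gripper_force: 30.0
shift [-0.2 -1.9 49.7] turn [ 0.1 -0.   0.3] t 16.5667 w 0.3220721911498398 F 29.97269243001938 wf [ 0.  -0.4 -0.6] grasp [0.607  0.1017 0.2104]
side 275 [0.5786 0.0772 0.0904] [0.6367 0.1318 0.1028] [0.6076 0.1045]
side 154 [0.5765 0.1015 0.1519] [0.6354 0.1331 0.1645] [0.6059 0.1173]
side 311 [0.5786 0.093  0.1652] [0.6315 0.1309 0.1847] [0.605 0.112]
top 31 [0.5788 0.0716 0.0912] [0.6324 0.1065 0.1029] [0.6056 0.089 ]
top 25 [0.5781 0.0719 0.1534] [0.6247 0.1022 0.1642] [0.6014 0.0871]
top 59 [0.5849 0.0735 0.166 ] [0.6305 0.0898 0.1838] [0.6077 0.0816]
```

View pics/side5.png

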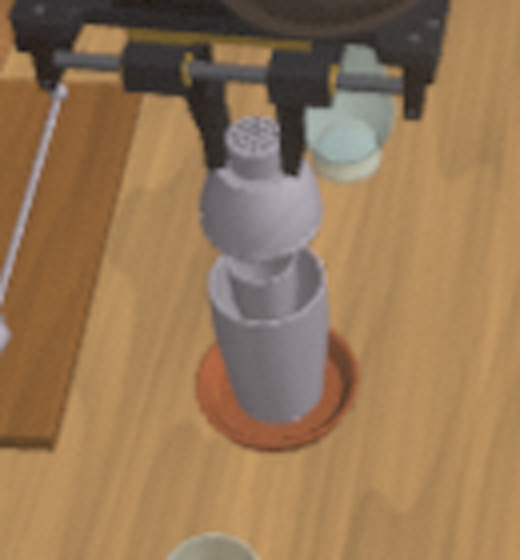

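The strainer hangs upright over the tin (crop 262,190), needing about +1.8 mm in x. Lowering to just above the rim.

```bash
python3 -m creep '[[-1,0,-1.9,8,0,0,0],[-1,0,-1.9,20,0,0,0],[-1,0,-1.9,30,0,0,0],[-1,0,-1.9,35,0,0,0],[-1,0,-1.9,36,0,0,0],[-1,0,-1.9,36,0,0,0],[-1,0,-1.9,36,0,0,0]]';python3 go.py 0.609 0.1017 0.1607 -90
```

```text
time_s: 17.25
tcp_pos: [0.61, 0.1027, 0.3389]
ee_rot: [[0.006, -1.0, 0.001], [-1.0, -0.006, -0.0], [0.0, -0.001, -1.0]]
wrist_force: [-0.2, 0.6, -0.7]
gripper_width: 0.322
gripper_force: 30.0
shift [ 1.   1.  14.2] turn [-0.  -0.   0.4] t 17.25 w 0.32176310522958035 F 29.972804188728333 wf [-0.2  0.6 -0.7] grasp [0.6101 0.1027 0.1749]
```

```bash
python3 -m creep '[[-1,0.8,0.7,3,0,0,0],[-1,0.8,0.7,5,0,0,0],[-1,0.8,0.7,7,0,0,0],[-1,0.8,0.7,9,0,0,0],[-1,0.8,0.7,11,0,0,0],[-1,0.8,0.7,11,0,0,0]]';python3 go.py 0.609 0.1017 0.1607 -90
```

```text
time_s: 17.75
tcp_pos: [0.609, 0.1019, 0.327]
ee_rot: [[0.006, -1.0, -0.001], [-1.0, -0.006, -0.0], [0.0, 0.001, -1.0]]
wrist_force: [0.1, 0.5, -1.7]
gripper_width: 0.325
gripper_force: 30.0
shift [ 0.2 -0.   2.3] turn [ 0.1 -0.   0.3] t 17.75 w 0.32536271481201284 F 29.972778260707855 wf [ 0.1  0.5 -1.7] grasp [0.6088 0.1019 0.163 ]
```

No contact with the rim; the collar is inside the tin. Seating it now.

```bash
python3 -m creep '[[-1,0,0,1,0,0,0],[-1,0,0,2,0,0,0],[-1,0,0,3,0,0,0],[-1,0,0,3,0,0,0],[-1,0,0,3,0,0,0]]';python3 go.py 0.609 0.1017 0.1607 -90
```

```text
time_s: 18.17
tcp_pos: [0.6092, 0.102, 0.325]
ee_rot: [[0.006, -1.0, 0.001], [-1.0, -0.006, 0.0], [-0.0, -0.001, -1.0]]
wrist_force: [-0.4, -0.7, 0.9]
gripper_width: 0.325
gripper_force: 30.0
shift [0.3 0.2 0.3] turn [-0.   0.   0.4] t 18.1667 w 0.32502638341425033 F 29.96492475271225 wf [-0.4 -0.7  0.9] grasp [0.6093 0.102  0.161 ]
```

```bash
python3 -m creep '[[-1,0,0,0.6,0,0,0],[-1,0,0,0.6,0,0,0]]';python3 go.py 0.609 0.1017 0.1607 -90; python3 -m creep '[[0,0,0,0,0,0,0],[0.2,0,0,0,0,0,0],[0.2,0,0,0,0,0,0],[0.2,0,0,0,0,0,0],[0.2,0,0,-10,0,0,0],[0.4,0,0,-35,0,0,0],[0.4,0,0,-65,0,0,0],[0.4,0,0,-65,0,0,0]]'
python3 - <<'E'
from h import *
n='side'; im,d=vision.capture(n);C=cloud(n,d); save('side6.png',im,4,(140,190,270,310))
for c,a,b,R in(((.609,.102),.145,.175,.0145),((.609,.102),.09,.103,.031),((.458,.2645),.008,.04,.02)):
    m=(np.hypot(C[...,0]-c[0],C[...,1]-c[1])<R+.012)&(C[...,2]>a)&(C[...,2]<b);p=C[m]
    if len(p)>8: mn,mx=np.percentile(p,2,0),np.percentile(p,98,0);print(n,len(p),mn.round(4),mx.round(4),((mn+mx)/2)[:2].round(4))
E
python3 go.py 0.458 0.2645 0.15 -13
```

```text
time_s: 18.33
tcp_pos: [0.6092, 0.102, 0.3249]
ee_rot: [[0.006, -1.0, 0.001], [-1.0, -0.006, 0.0], [-0.0, -0.001, -1.0]]
wrist_force: [-1.3, -0.6, 5.2]
gripper_width: 0.322
gripper_force: 30.0
shift [0.3 0.2 0.2] turn [-0.1  0.   0.4] t 18.3333 w 0.32179778933888936 F 29.960419535636902 wf [-1.3 -0.6  5.2] grasp [0.6094 0.102  0.1609]
time_s: 19.0
tcp_pos: [0.6105, 0.1021, 0.3963]
ee_rot: [[0.007, -1.0, 0.013], [-1.0, -0.007, 0.002], [-0.002, -0.013, -1.0]]
wrist_force: [1.4, -0.8, 1.1]
gripper_width: 0.681
gripper_force: 0.0
side 173 [0.5947 0.0899 0.146 ] [0.6208 0.116  0.1601] [0.6077 0.1029]
side 114 [0.5776 0.0989 0.0902] [0.633  0.1325 0.1026] [0.6053 0.1157]
side 398 [0.4399 0.2495 0.01  ] [0.4753 0.2839 0.0349] [0.4576 0.2667]
shift [-163.2  151.4   78.8] turn [ -0.5  -0.2 -76.6] t 19.05 w 0.6907331777792216 F 0.0 wf [ 0.3  0.4 -1.6] grasp [0.6112 0.1025 0.2297]
```

View pics/side6.png

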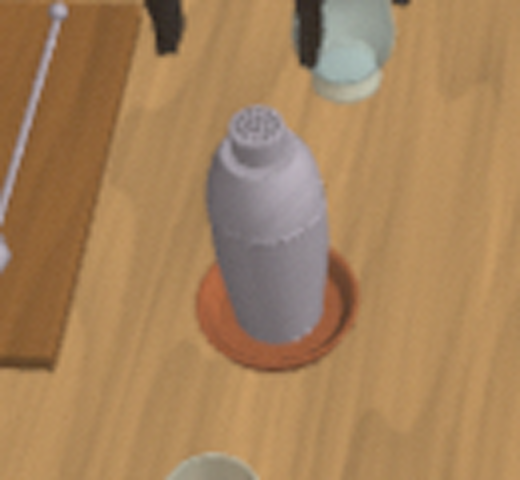

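The strainer sits flush on the tin (crop 265,200, closed seam). Now for the cap.

```bash
python3 -m creep '[[0.4,-15,15,0,0,0,-7],[0.4,-30,30,0,0,0,-14],[0.4,-45,45,0,0,0,-21],[0.4,-60,60,0,0,0,-28],[0.4,-80,77,10,0,0,-35],[0.4,-100,95,20,0,0,-42],[0.4,-120,112,30,0,0,-49],[0.4,-140,130,40,0,0,-56]]';python3 go.py 0.458 0.2645 0.10 -13
```

```text
time_s: 19.72
tcp_pos: [0.4772, 0.2417, 0.3485]
ee_rot: [[0.836, -0.549, -0.0], [-0.549, -0.836, 0.0], [-0.0, 0.0, -1.0]]
wrist_force: [0.3, 1.6, -0.8]
gripper_width: 0.701
gripper_force: 0.0
shift [-28.6  -8.5  84.5] turn [  0.    0.  -20.3] t 19.7167 w 0.7008689110552081 F 0.0 wf [ 0.3  1.6 -0.8] grasp [0.4772 0.2417 0.1845]
```

```bash
python3 -m creep '[[0.4,-14,-4,20,0,0,-7],[0.4,-28.6,-8.5,45,0,0,-14],[0.4,-28.6,-8.5,70,0,0,-20.3],[0.4,-28.6,-8.5,84,0,0,-20.3],[0.4,-28.6,-8.5,84,0,0,-20.3],[0.4,-28.6,-8.5,84,0,0,-20.3],[0.4,-28.6,-8.5,84,0,0,-20.3]]';python3 go.py 0.458 0.2645 0.025 -13
```

```text
time_s: 20.3
tcp_pos: [0.4596, 0.2643, 0.266]
ee_rot: [[0.973, -0.231, 0.002], [-0.231, -0.973, 0.001], [0.001, -0.001, -1.0]]
wrist_force: [-0.5, -0.7, 0.7]
gripper_width: 0.701
gripper_force: 0.0
shift [-1.7  0.3 76.9] turn [-0.1 -0.1 -0.4] t 20.3 w 0.7007154510191974 F 0.0 wf [-0.5 -0.7  0.7] grasp [0.4599 0.2645 0.102 ]
```

```bash
python3 -m creep '[[0.4,-1.7,0.2,25,0,0,0],[0.4,-1.7,0.2,50,0,0,0],[0.4,-1.7,0.2,68,0,0,0],[0.4,-1.7,0.2,76,0,0,0],[0.4,-1.7,0.2,76,0,0,0],[0.4,-1.7,0.2,76,0,0,0]]';python3 go.py 0.458 0.2645 0.025 -13; python3 -m creep '[[-1,0,0,0,0,0,0],[-1,0,0,0,0,0,0],[-1,0,0,0,0,0,0],[-1,0,0,0,0,0,0],[-1,0,0,0,0,0,0],[-1,0,0,0,0,0,0],[-1,0,0,0,0,0,0]]'; python3 go.py 0.458 0.2645 0.025 -13
```

```text
time_s: 20.8
tcp_pos: [0.4581, 0.2646, 0.19]
ee_rot: [[0.973, -0.231, 0.001], [-0.231, -0.973, 0.001], [0.001, -0.001, -1.0]]
wrist_force: [0.1, 0.1, 0.1]
gripper_width: 0.699
gripper_force: 0.0
shift [-0.   0.1  1. ] turn [-0.1 -0.1 -0.3] t 20.8 w 0.6987177299648127 F 0.0 wf [0.1 0.1 0.1] grasp [0.4583 0.2648 0.026 ]
time_s: 21.38
tcp_pos: [0.4576, 0.2645, 0.1896]
ee_rot: [[0.973, -0.231, 0.001], [-0.231, -0.973, 0.001], [0.001, -0.001, -1.0]]
wrist_force: [-0.9, -1.0, 5.4]
gripper_width: 0.425
gripper_force: 30.0
shift [ 0.4 -0.1  0.6] turn [-0.  -0.  -0.3] t 21.3833 w 0.4252221533757183 F 29.98905536660459 wf [-0.9 -1.   5.4] grasp [0.4577 0.2646 0.0256]
```

```bash
python3 -m creep '[[-1,0,0,-20,0,0,0],[-1,0,0,-60,0,0,0],[-1,0,0,-100,0,0,0],[-1,0,0,-140,0,0,0],[-1,0,0,-170,0,0,0],[-1,25,17,-185,0,0,0],[-1,55,37,-185,0,0,0],[-1,85,57,-185,0,0,0]]';python3 -m creep '[[-1,30,20,0,0,0,0],[-1,60,40,0,0,0,0],[-1,85,57,0,0,0,0],[-1,98,65,0,0,0,0],[-1,98,65,0,0,0,0],[-1,98,65,0,0,0,0],[-1,98,65,0,0,0,0]]';python3 go.py 0.6093 0.102 0.1656 -13
python3 - <<'E'
from h import *
for n in('side','top'):
    im,d=vision.capture(n);C=cloud(n,d); save(n+'7.png',im,4,(140,150,270,290))
    for c,a,b,R in(((.609,.102),.145,.162,.0145),((.609,.102),.09,.103,.031),((.609,.102),.18,.225,.02)):
        m=(np.hypot(C[...,0]-c[0],C[...,1]-c[1])<R+.008)&(C[...,2]>a)&(C[...,2]<b);p=C[m]
        if len(p)>8: mn,mx=np.percentile(p,2,0),np.percentile(p,98,0);print(n,len(p),mn.round(4),mx.round(4),((mn+mx)/2)[:2].round(4))
E
```

```text
time_s: 22.05
tcp_pos: [0.5273, 0.1888, 0.3756]
ee_rot: [[0.973, -0.229, 0.003], [-0.229, -0.973, 0.002], [0.002, -0.003, -1.0]]
wrist_force: [-0.4, 1.5, -0.8]
gripper_width: 0.432
gripper_force: 30.0
time_s: 22.63
tcp_pos: [0.6067, 0.1039, 0.3735]
ee_rot: [[0.973, -0.23, -0.001], [-0.23, -0.973, 0.0], [-0.001, 0.0, -1.0]]
wrist_force: [0.7, 0.7, -0.8]
gripper_width: 0.431
gripper_force: 30.0
shift [ 3.   1.2 43.9] turn [ 0.   0.1 -0.3] t 22.6333 w 0.4309628731209732 F 29.980486883141566 wf [ 0.7  0.7 -0.8] grasp [0.6065 0.1039 0.2095]
side 138 [0.595  0.0974 0.1458] [0.6205 0.1167 0.1602] [0.6077 0.107 ]
side 110 [0.5778 0.0984 0.0906] [0.6342 0.1325 0.1026] [0.606  0.1154]
side 160 [0.5876 0.0823 0.1854] [0.6015 0.1259 0.2181] [0.5946 0.1041]
top 15 [0.5789 0.0788 0.0913] [0.59   0.1197 0.1022] [0.5844 0.0993]
top 15 [0.5918 0.0984 0.2136] [0.6235 0.1171 0.2184] [0.6077 0.1078]
```

View pics/side7.png

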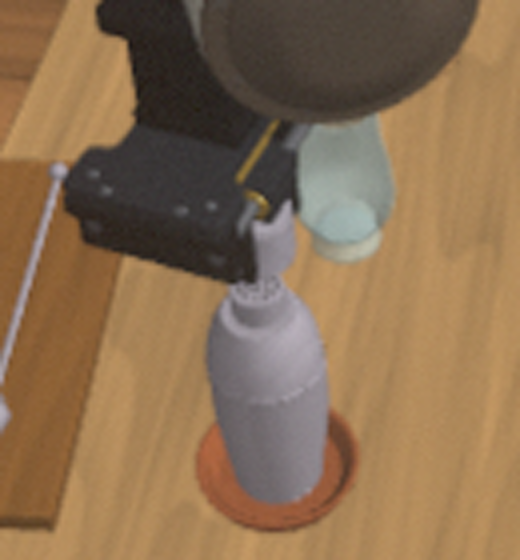

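The cap is held above the neck (crop 270,240). A small alignment shift, then lower it to just above the neck.

```bash
python3 -m creep '[[-1,2.7,1.2,0,0,0,0],[-1,2.7,1.2,8,0,0,0],[-1,2.7,1.2,15,0,0,0],[-1,2.7,1.2,20,0,0,0],[-1,2.7,1.2,22,0,0,0],[-1,2.7,1.2,22,0,0,0],[-1,2.7,1.2,22,0,0,0]]';python3 go.py 0.609 0.102 0.1656 -13
```

```text
time_s: 23.32
tcp_pos: [0.6097, 0.1015, 0.3517]
ee_rot: [[0.973, -0.231, -0.0], [-0.231, -0.973, -0.0], [-0.0, 0.0, -1.0]]
wrist_force: [-0.1, 0.4, 0.3]
gripper_width: 0.425
gripper_force: 30.0
shift [-0.8 -0.3 22.1] turn [ 0.   0.  -0.3] t 23.3167 w 0.4250790613208001 F 29.980389646298136 wf [-0.1  0.4  0.3] grasp [0.6097 0.1015 0.1877]
```

```bash
python3 -m creep '[[-1,-0.6,-0.3,2,0,0,0],[-1,-0.6,-0.3,4,0,0,0],[-1,-0.6,-0.3,6,0,0,0],[-1,-0.6,-0.3,8,0,0,0],[-1,-0.6,-0.3,9,0,0,0],[-1,-0.6,-0.3,9,0,0,0]]';python3 go.py 0.609 0.102 0.1656 -13
```

```text
time_s: 23.82
tcp_pos: [0.6091, 0.1019, 0.3426]
ee_rot: [[0.973, -0.231, -0.001], [-0.231, -0.973, -0.0], [-0.001, 0.0, -1.0]]
wrist_force: [-0.2, -0.1, -0.7]
gripper_width: 0.431
gripper_force: 30.0
shift [-0.1 -0.1 13. ] turn [ 0.   0.  -0.4] t 23.8167 w 0.43058833414381864 F 29.98044592073711 wf [-0.2 -0.1 -0.7] grasp [0.609  0.1019 0.1786]
```

```bash
python3 -m creep '[[-1,0,0,3,0,0,0],[-1,0,0,6,0,0,0],[-1,0,0,9,0,0,0],[-1,0,0,11,0,0,0],[-1,0,0,12,0,0,0],[-1,0,0,12.5,0,0,0],[-1,0,0,12.5,0,0,0],[-1,0,0,12.5,0,0,0]]';python3 go.py 0.609 0.102 0.1656 -13
```

```text
time_s: 24.48
tcp_pos: [0.6092, 0.1019, 0.3305]
ee_rot: [[0.973, -0.231, 0.0], [-0.231, -0.973, -0.0], [0.0, -0.0, -1.0]]
wrist_force: [-0.1, -0.4, -0.5]
gripper_width: 0.429
gripper_force: 30.0
shift [-0.2 -0.   0.9] turn [-0.  -0.  -0.3] t 24.4833 w 0.42949241397511306 F 29.980395979437162 wf [-0.1 -0.4 -0.5] grasp [0.6092 0.1019 0.1665]
```

```bash
python3 -m creep '[[-1,0,0,0.7,0,0,0],[-1,0,0,1.3,0,0,0],[-1,0,0,1.3,0,0,0]]';python3 go.py 0.609 0.102 0.1656 -13;  python3 -m creep '[[0,0,0,0,0,0,0],[0.4,0,0,0,0,0,0],[0.4,0,0,0,0,0,0],[0.4,0,0,0,0,0,0],[0.4,0,0,-10,0,0,0],[0.4,0,0,-40,0,0,0],[0.4,0,0,-75,0,0,0],[0.4,0,0,-110,0,0,0]]'; python3 -m creep '[[0.4,-40,0,-10,0,0,0],[0.4,-80,0,-10,0,0,0],[0.4,-80,0,-10,0,0,0],[0.4,-80,0,-10,0,0,0]]'
python3 - <<'E'
from h import *
n='side'; im,d=vision.capture(n);C=cloud(n,d); save('side8.png',im,4,(140,170,270,310))
m=(np.hypot(C[...,0]-.609,C[...,1]-.102)<.03)&(C[...,2]>.145)&(C[...,2]<.185);p=C[m]
mn,mx=np.percentile(p,2,0),np.percentile(p,98,0);print(len(p),mn.round(4),mx.round(4),((mn+mx)/2)[:2].round(4))
E
```

```text
time_s: 24.73
tcp_pos: [0.6093, 0.102, 0.3296]
ee_rot: [[0.973, -0.231, 0.001], [-0.231, -0.973, 0.0], [0.001, -0.0, -1.0]]
wrist_force: [-0.1, 0.7, 0.9]
gripper_width: 0.431
gripper_force: 30.0
shift [-0.3  0.   0. ] turn [-0.  -0.  -0.3] t 24.7333 w 0.4306726480806145 F 29.983348787063733 wf [-0.1  0.7  0.9] grasp [0.6094 0.102  0.1656]
time_s: 25.4
tcp_pos: [0.609, 0.1018, 0.4407]
ee_rot: [[0.973, -0.231, -0.001], [-0.231, -0.973, -0.001], [-0.001, 0.001, -1.0]]
wrist_force: [-0.2, 0.3, 0.5]
gripper_width: 0.695
gripper_force: 0.0
time_s: 25.73
tcp_pos: [0.5295, 0.1204, 0.4509]
ee_rot: [[0.973, -0.229, 0.002], [-0.229, -0.973, 0.001], [0.002, -0.001, -1.0]]
wrist_force: [0.8, 0.7, 0.7]
gripper_width: 0.699
gripper_force: 0.0
375 [0.5906 0.0868 0.1464] [0.6259 0.1211 0.174 ] [0.6082 0.1039]
```

View pics/side8.png

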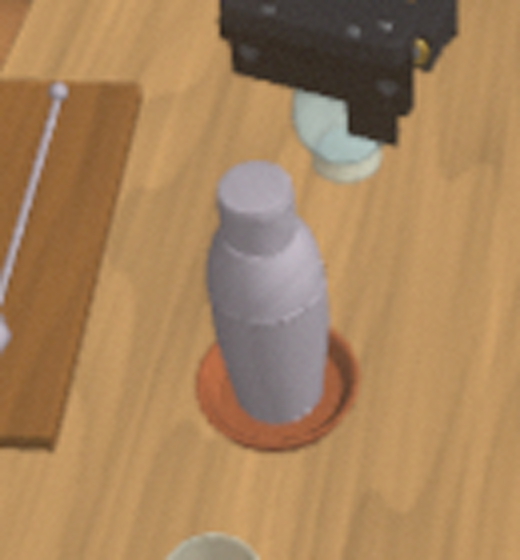

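The cap sits straight on the ledge (crop 255,210). Its top is at the expected height, and the robot is clear.

```bash
python3 -c "
from station import r
print(r.finish_job())"
```

```text
the job is handed in; nothing more can be done
None
```

The shaker is assembled in the terracotta dish in the required order (tin, jigger, strainer, cap), and the last pictures showed it seated and upright; I handed the job in at about 26 s of robot time, and the hand-in returned no verdict.

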